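# Free a drilled rail from its jig and hold it up to the inspection camera

### The job

The drilled wooden rail is locked in the jig by a red hold-down finger: using the blue-handled key, not the gripper, turn the slotted screw head about a quarter turn either way until the finger no longer covers the rail, and put the key back in its stand. Then lift the rail out and hold it up in the air to the inspection camera, same side up: centre on the lens axis 16 cm in front of the lens, underside square to the lens and its long sides level. Finish while still holding the rail there, and leave the pencil, the sanding block and the tape roll where they are.

Things in the scene. Friction and masses are not known exactly. Their poses are not given: they have to be found in the camera images.
- rail_center (a point): Centre of the drilled rail: light wooden bar, 40 mm (x) by 120 mm (y) by 18 mm (z, up), about 0.12 kg, with two 10 mm through holes. It lies loose on two 34 mm wide bearers in the jig, its centre 39 mm above the table, its long sides free over the middle 80 mm. Grasp it across its 40 mm width at the middle.
- jig: Plywood holding jig, fixed, board 110 mm (x) by 235 mm (y, from -135 to +100 mm), 12 mm thick. Origin on the table under the rail's centre; z up; the rail lies along its y. The hold-down's axis is upright, at y = -100 mm.
- hold_down (a joint): Angle (rad) of the hold-down: red steel finger 14 mm wide, 48 mm long from its upright axis, a steel screw head on top. 0: it points along the jig's +y, over the rail's end; positive is counter-clockwise from above; stops at +1.65 and -1.65. Starts within 0.3 of 0; beyond 0.75 either way it is clear of the rail; turn it past 0.8. Stiff (0.08 N m), stays where left.
- slot (a point): Middle of the slot's floor in the hold-down's screw head, on its turning axis, 55.5 mm above the table. The straight slot runs along the finger (this frame's y), is open at both ends, 28 mm long, 7 mm wide and 7 mm deep, with 45 degree funnel sides above (to about 14 mm wide, top of the head 11 to 12 mm above the slot's floor).
- key_grip (a point): Centre of the key's flat blue grip, 12 mm (x) by 40 mm (y) by 42 mm high. The key stands upright (z up): a steel blade 4 mm (x) by 24 mm (y) points down, its tip 74 mm below this point; a collar of 38 mm diameter begins 30 mm above the tip. About 0.12 kg. Grasp it across the 12 mm; turned in the slot the blade has about 0.13 rad of play.
- key: The same key; origin at the middle of its blade's tip, z up along the shaft.
- key_stand: Dark wooden stand for the key, fixed, 62 mm (x) by 76 mm (y) by 64 mm high, origin at the centre of its underside, z up. In its top is a pocket 11 mm (x) by 33 mm (y), 32 mm deep with a 5 mm funnel round its mouth; the key's blade goes down in it until the collar rests on top. At the start the key stands in it, axes parallel. Not far behind it stands a bundle of boards on edge, higher than the stand: carry things over it.
- stand_seat (a point): Where the key's tip is when the key is home in the stand, 34 mm above the table; axes as the stand.
- camera_head: Small grey inspection camera, 56 x 60 x 42 mm, black lens, fixed on a stand (foot 100 x 90 mm) at the back. Origin at the centre of the lens front, 100 mm above the table; its z axis is the lens axis, going out of the lens: upward, leaning 30 degrees from vertical toward the robot's side. Its y axis is level.
- view_point (a point): Point in the air on the lens axis, 160 mm in front of the lens, 239 mm above the table, where the rail's centre belongs; axes as camera_head. As wanted, the rail's z axis (up at the start) runs along this z, away from the lens, and the rail's y is parallel to this y, either way round.
- rail: The same rail; origin at the centre of its underside, 30 mm above the table. End stops (top 42 mm above the table) and corner lips (top 40 mm, 42 to 58 mm from the middle lengthways) surround its ends.
- pencil: Bystander: flat red carpenter's pencil, 168 mm long, lying near the table's front edge.
- sander: Bystander: cork sanding block, 63 x 113 x 34 mm, lying at the back left of the work.
- tape_roll: Bystander: roll of masking tape, 96 mm across, 24 mm high, lying at the back right.
Not all that is in view belongs to the job. Leave any turquoise look-alike of the key alone.

How it is judged:
On the way, in this order (a step that is already met when the one before it is completed fails the run):
1. with the key's blade in the slot, the hold-down has been turned at least 0.8 rad to either side ((value of joint hold_down above 0.8 rad or value of joint hold_down below -0.8 rad) and distance between key and slot below 0.02 m and contact force between key and hold_down above 0.05 N), for 0.02 s.
2. the key stands in its stand again and is let go (distance between key and stand_seat below 0.012 m and angle between key's own z axis and vertical below 0.12 rad and contact force between the fingers and key below 0.1 N), for 0.2 s.
3. the rail is lifted out of the jig in the gripper (height (world z) of rail_center above 0.12 m and contact force between the fingers and rail above 1 N), for 0.2 s.
At the end, for the whole second after the job is handed in: Rail held still in the air by the gripper alone, its centre within 20 mm of the view point, underside to the lens, square to it and long axis level within 0.2 rad; hold-down at least 0.8 rad to either side; key let go in its stand, tip within 12 mm of its seat, upright within 0.12 rad (all of step 2 and distance between rail_center and view_point below 0.02 m and angle between the z axis of rail and the z axis of camera_head, either way round below 0.2 rad and angle between the y axis of rail and the y axis of camera_head, either way round below 0.2 rad and angle between rail's own z axis and vertical below 1 rad and contact force between the fingers and rail above 1 N and contact force between rail and camera_head below 0.1 N and contact force between rail and jig below 0.1 N and linear speed of each of rail, key below 0.02 m/s and angular speed of rail below 0.15 rad/s and (value of joint hold_down above 0.8 rad or value of joint hold_down below -0.8 rad)); the arm keeps its last pose, push and grip.
It fails at once if the gripper or arm itself pushes the hold-down (more than 2 N) (contact force between any of the fingers, the arm and hold_down above 2 N).
It fails at once if a bystander (pencil, sanding block, tape roll) is moved more than 25 mm (distance of any of pencil, sander, tape_roll from where it was at the start of the episode above 0.025 m).
It also fails if it takes over 64 s, if anything falls off the work surface, if the arm or the gripper's body presses on something with over 40 N, if the wrist force passes 120 N, or if a joint passes its speed limit or range.

### The arm

A 7-joint arm with a two-finger parallel gripper is mounted at the origin on a cart in front of the work surface, level with it; the furniture and walls round the work are solid. World frame = base frame: x ahead of the robot, y to its left, z up, the work surface at z = 0. Lengths are in m, angles in rad, forces in N, time in s.
With the tool pointing down it reaches from about 0.4 to 0.9 m from the base axis. Payload 5.5 kg.
Tool frame: the origin (TCP) lies at the very end of the fingers, on their centre line; the grasp point (between the pads) lies arm.tcp_to_grasp behind it (arm.tcp_to_grasp is the distance from the TCP to the grasp point, in m); z points along the fingers, y is the direction in which the jaws open and shut (so a half turn about z gives the same grasp; the last joint's range is limited). The gripper opens to 85 mm and grips with 20 to 120 N. Pads are 22 mm wide; open, the fingers measure 114 mm over their backs; the gripper's body (76 mm by 85 mm) begins 54 mm behind the grasp point. The pads swing forward as they close: fully open they stand 13 mm farther back than shut.
Start: joints at [1.392, 0.501, -0.427, 1.55, 0.221, 1.138, -0.21], TCP at [0.278, -0.588, 0.231] pointing down, gripper open.
Joint ranges: [-2.88, 2.88], [-0.31, 2.03], [-1.54, 1.56], [0.2, 2.42], [-1.41, 4.55], [0.19, 2.02], [-2.57, 2.57]. Speed limits (rad/s): [2.57, 2.57, 3.14, 3.14, 3.14, 3.14, 3.14].

### API

Orientations are given as [roll, pitch, yaw] about the fixed x, y, z axes, in that order (R = Rz(yaw) Ry(pitch) Rx(roll)).
In Python, from bench import arm gives the robot as it stands.
- The arm moves only by the tool step_arm, never from a script. Its argument "increments" is a list of rows, each a list of 7 numbers: the turn, a rotation vector about the tool's x, y, z in rad, then the shift along the tool's x, y, z in mm, then the opening, from 0 (shut) to 1 (fully open). A call has 1 to 20 rows; each row is the pose to reach, as a shift and turn from the pose measured when the call began, along the tool's axes at that moment; what a row does not reach only later rows make up. A row lasts 1/10 s, in which the tool goes at most 50 mm and 8.59 degrees, less where a joint would pass 70% of its speed; a pose out of reach is approached as far as the arm can. A call with a gripper value outside its range is refused whole. The fingers move at their own pace and stop on an object; the grip force is fixed at half the most. Time passes only in rows, so rows that repeat a pose let the fingers close. It gives the time, the measured TCP pose, the force and the opening at its end, in the units of the state.
- arm.get_obs(): the state, without advancing time (a new reading comes with each control period).
- arm.snapshot(name): name is "side" or "top" or "wrist"; returns a dict with "frame" (420x560x3 uint8, red, green, blue), "z_map" (420x560 float32, m along the optical axis (not along the pixel's ray), 0 where there is no reading), "fov_y" (degrees; the focal length in pixels is half the picture's height over the tangent of half this angle, whatever the lens; pixels are square), "cx", "cy" (the principal point, pixels), "extrinsics" (4x4, takes a point from camera to world coordinates); the wrist camera has in their place "T_tool_cam" (4x4, takes a point from camera to tool coordinates, whose origin is the TCP and whose axes are the flange's). Camera axes: x right, y up, looking along -z (the intrinsics and any distortion apply to the point x, -y, -z); pixel columns grow to the right and rows downward; lengths in m; the calibration is good to about 2 mm. A picture is of the moment at which its call begins: read the wrist's pose just before it.
- arm.close_job(): hands the job in, once; it reports no verdict.
The state is a dict: "time_s": time; "joint_positions": joint angles; "qd": joint speeds; "tau": joint torques, N m; "eef_pos": TCP position; "orientation": TCP orientation; "wrist_force": force on the tool from outside, world axes, zero at the start; "torque": the same for the moment, N m; "gripper_width": finger opening in m.
Only numpy, scipy, OpenCV 4.12 (cv2) and the standard library are available. Lean on these libraries where they do the work, as an engineer would, in place of code of your own. Each camera call takes 0.05 s, during which the arm holds its last target. There are 200 camera calls.

## Working session

There is one attempt and no reset: what is moved stays moved. The work goes in short steps, Python scripts to look and compute and a tool call to move; the robot and the scene stay as the last step left them, time stands still between calls to the robot, and variables do not carry over. Pictures are saved under pics/ and viewed, about 8 in all and at most 12, crops included, and the job is handed in when it is done.

Besides the shell and the picture viewer there is one more tool, called after "Call:" as name(argument=value, ...), one argument or row to a line, values as JSON. step_arm: Moves the arm, as the interface text tells. Its arguments: {"type":"object","properties":{"increments":{"type":"array"}},"required":["increments"]}

```bash
mkdir -p pics; cat > h.py <<'E'
import numpy as np, cv2
from scipy.spatial.transform import Rotation as R
from bench import arm
def tool():
    o=arm.get_obs(); T=np.eye(4); T[:3,:3]=R.from_euler('xyz',o['orientation']).as_matrix(); T[:3,3]=o['eef_pos']; return T
def snap(name,save=None):
    T=tool(); s=arm.snapshot(name)
    s['E']=np.array(s['extrinsics']) if 'extrinsics' in s else T@np.array(s['T_tool_cam'])
    f=s['frame']; s['f']=f.shape[0]/2/np.tan(np.radians(s['fov_y'])/2)
    if save: cv2.imwrite(f'pics/{save}.png',f[:,:,::-1]); np.savez(f'pics/{save}.npz',**{k:s[k] for k in('frame','z_map','E','f','cx','cy')})
    return s
def load(n): return dict(np.load(f'pics/{n}.npz'))
def px(s,u,v,z=None):
    """pixel->world by depth, or on plane of height z"""
    d=np.array([(u-s['cx'])/s['f'],-(v-s['cy'])/s['f'],-1]); E=s['E']
    if z is None:
        return E[:3,:3]@(d*s['z_map'][int(round(v)),int(round(u))])+E[:3,3]
    w=E[:3,:3]@d; return E[:3,3]+w*(z-E[2,3])/w[2]
def proj(s,p):
    c=np.linalg.inv(s['E'])@np.append(p,1); return s['cx']+s['f']*c[0]/-c[2], s['cy']+s['f']*c[1]/c[2]
def cloud(s):
    h,w=s['z_map'].shape; v,u=np.mgrid[:h,:w]; z=s['z_map']
    P=np.stack([(u-s['cx'])/s['f']*z,-(v-s['cy'])/s['f']*z,-z],-1); return P@s['E'][:3,:3].T+s['E'][:3,3]
def delta(pos,Rm):
    "row values from the present pose to tool pose"
    T=tool(); r=R.from_matrix(T[:3,:3].T@Rm).as_rotvec(); d=T[:3,:3].T@(np.array(pos)-T[:3,3])*1000
    return np.round(r,4),np.round(d,1)
E
python3 - <<'E'
from h import *
print(arm.get_obs(),arm.tcp_to_grasp)
for n in('top','side'):
    s=snap(n,n+'0'); print(n,s['E'].round(3),s['f'],s['cx'],s['cy'],[k for k in s])
E
```

```text
{'time_s': 0.0, 'joint_positions': array([ 1.39218496,  0.50187298, -0.4267615 ,  1.55144208,  0.22078576,
        1.1383014 , -0.21029891]), 'qd': array([-0.00084164, -0.00154114,  0.00083598, -0.00103563, -0.00038201,
       -0.00042866, -0.00115794]), 'tau': array([ 5.32586073e-04, -5.69511366e+01, -5.81604034e+00, -2.80937684e+01,
        1.05671788e-02,  1.19929633e-02,  9.37426648e-06]), 'eef_pos': array([ 0.27757639, -0.58698354,  0.23024426]), 'orientation': array([-3.13962116e+00, -7.21008543e-05,  4.41833633e-01]), 'wrist_force': array([1.23679945, 0.07779657, 0.08740012]), 'torque': array([ 0.01417714,  0.01568007, -0.03530243]), 'gripper_width': 0.08552131814922173} 0.0187
top [[-0.011  0.984 -0.176  0.316]
 [-1.    -0.013 -0.011 -0.03 ]
 [-0.013  0.176  0.984  1.231]
 [ 0.     0.     0.     1.   ]] 380.35050174014214 285.6395958649429 217.28940989355706 ['frame', 'z_map', 'fov_y', 'cx', 'cy', 'extrinsics', 'E', 'f']
side [[ 0.999  0.008 -0.053  0.448]
 [-0.051  0.425 -0.904 -1.198]
 [ 0.015  0.905  0.425  0.722]
 [ 0.     0.     0.     1.   ]] 425.9107375405692 278.82070151417565 207.24282073771096 ['frame', 'z_map', 'fov_y', 'cx', 'cy', 'extrinsics', 'E', 'f']
```

View pics/top0.png

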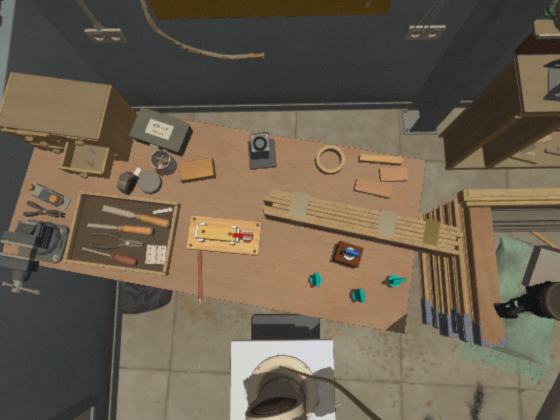

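View pics/side0.png

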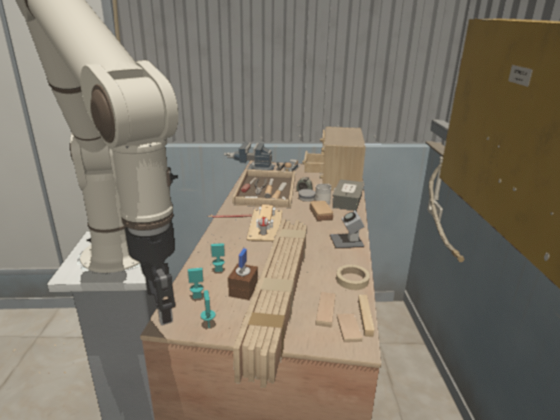

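The top view shows the jig at about (224,235) with the red hold-down at (243,236). The key and its stand are at (349,253), the inspection camera at (261,147), and turquoise decoys sit at (316,280), (359,296) and (396,281). The side view agrees; the board bundle lies just behind the stand.

```bash
python3 - <<'E'
from h import *
s=load('top0'); C=cloud(s)
f=s['frame'].astype(int); r,g,b=f[...,0],f[...,1],f[...,2]
def rect(m,n):
    P=C[m]; 
    if len(P)<5: print(n,len(P));return
    q=cv2.minAreaRect((P[:,:2]*1000).astype(np.float32)); print(n,len(P),P.mean(0).round(3),'z',np.percentile(P[:,2],[5,50,95]).round(3),q)
V,U=np.mgrid[:420,:560]
def box(u0,u1,v0,v1): return (U>=u0)&(U<=u1)&(V>=v0)&(V<=v1)
z=C[...,2]
rect(box(325,372,235,272)&(z>.055)&(z<.07),'standtop')
rect(box(325,372,235,272)&(b>r+50)&(b>g+30),'blue')
rect(box(180,270,205,265)&(r>g+80)&(g<90)&(b<90),'red')
rect(box(180,270,205,265)&(z>.006)&(z<.018),'board')
rect(box(180,270,205,265)&(z>.034)&(z<.052),'rail')
rect(box(180,270,205,265)&(z>.055)&(z<.08),'head')
rect(box(245,280,125,150)&(z>.06),'cam')
rect(box(245,280,148,172)&(z>.003)&(z<.04),'camfoot')
rect(box(260,470,185,250)&(z>.02),'bundle')
im=cv2.hconcat([cv2.resize(s['frame'][200:270,180:270],None,fx=4.4,fy=4.4,interpolation=2),cv2.resize(s['frame'][120:190,235:325],None,fx=4.4,fy=4.4,interpolation=2)])
cv2.imwrite('pics/c1.png',im[:,:,::-1])
E
```

```text
standtop 423 [ 0.411 -0.209  0.064] z [0.059 0.064 0.068] ((423.98187255859375, -223.27935791015625), (95.62054443359375, 97.98890686035156), 71.59322357177734)
blue 57 [ 0.41  -0.208  0.129] z [0.125 0.129 0.132] ((410.2948913574219, -207.83111572265625), (37.464359283447266, 11.504913330078125), 72.01021575927734)
red 59 [0.472 0.123 0.056] z [0.053 0.056 0.06 ] ((467.8313293457031, 118.57176208496094), (59.90642547607422, 19.8896427154541), 84.08885955810547)
board 1700 [0.476 0.182 0.012] z [0.008 0.012 0.016] ((481.0235290527344, 183.45266723632812), (297.61614990234375, 196.59414672851562), 89.42842864990234)
rail 566 [0.482 0.201 0.046] z [0.038 0.047 0.051] ((495.0562438964844, 146.45228576660156), (91.72986602783203, 257.5426330566406), 14.367280006408691)
head 129 [0.476 0.106 0.062] z [0.056 0.061 0.07 ] ((491.9988708496094, 86.07859802246094), (50.339866638183594, 131.10699462890625), 35.91481018066406)
cam 351 [0.755 0.06  0.118] z [0.08  0.098 0.108] ((558.2008056640625, 34.08429718017578), (496.7364196777344, 61.425315856933594), 7.887056350708008)
camfoot 507 [0.734 0.06  0.009] z [0.004 0.009 0.014] ((733.019287109375, 59.66233825683594), (118.50213623046875, 84.97566986083984), 89.53556060791016)
bundle 6254 [ 0.501 -0.239  0.1  ] z [0.048 0.092 0.102] ((511.6079406738281, -244.767822265625), (299.33526611328125, 574.2307739257812), 11.244372367858887)
```

View pics/c1.png

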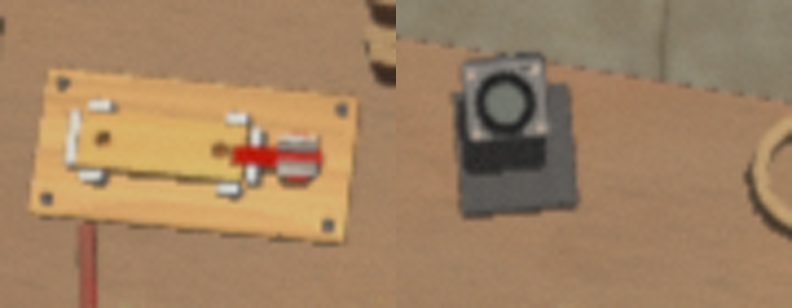

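Crop of the jig: board corners at (48,70), (358,98), (343,243) and (30,213), with the finger pointing left and the slot bright at about (298,157). Crop of the camera: lens centre at (505,103), foot corners near (572,85), (578,205) and (465,215).

```bash
python3 - <<'E'
from h import *
s=load('top0'); C=cloud(s)
P=[px(s,180+u/4.4-.4,200+v/4.4-.4,.012)[:2] for u,v in((48,70),(358,98),(343,243),(30,213))]; P=np.array(P); print(P.round(4), np.linalg.norm(np.diff(P,axis=0),axis=1))
yd=(P[0]+P[3]-P[1]-P[2]); yaw=np.arctan2(-yd[0],yd[1]); c=P.mean(0); ya=np.array([-np.sin(yaw),np.cos(yaw)])
print('jig yaw',yaw,'origin',c+ya*.0175,'slot',c+ya*(.0175-.1), 'slot px',px(s,180+298/4.4-.4,200+157/4.4-.4,.066))
print('finger tip',px(s,180+233/4.4-.4,200+155/4.4-.4,.053))
print('lens',px(s,235+505/4.4-.4,120+103/4.4-.4,.1),px(s,235+505/4.4-.4,120+103/4.4-.4))
F=np.array([px(s,235+u/4.4-.4,120+v/4.4-.4,.01)[:2] for u,v in((572,85),(578,205),(465,215),(458,90))]);print('foot',F.round(4),np.diff(F,axis=0))
# lens face normal
Q=C[136:152,253:271].reshape(-1,3); Q=Q[(Q[:,2]>.07)]
for _ in range(4):
    m=np.median(Q,0) if _==0 else Q.mean(0); n=np.linalg.svd(Q-m)[2][2]; n*=np.sign(n[2]); Q=Q[abs((Q-m)@n)<.008]
print('face normal',n,len(Q),m)
f=s['frame'].astype(int);r,g,b=f[...,0],f[...,1],f[...,2]
M=(b>r+50)&(b>g+30); M[:235]=0;M[272:]=0;M[:,:325]=0;M[:,372:]=0
B=C[M];w=np.linalg.eigh(np.cov(B[:,:2].T));print('key',B.mean(0),w[1][:,1],np.argwhere(M).mean(0))
v,u=np.argwhere(M).mean(0);print(px(s,u,v,.129))
for nm,p in(('key',B.mean(0)),('jig',np.append(c,.1))): print(nm)
w=arm.snapshot('wrist');print(np.array(w['T_tool_cam']).round(3),w['fov_y'])
E
```

```text
[[0.5445 0.2945]
 [0.5204 0.0639]
 [0.4135 0.0747]
 [0.4382 0.3042]] [0.23193018 0.10744458 0.23080402]
jig yaw -0.10553824929986289 origin [0.48102615 0.20174186] slot [0.4704919  0.10229826] slot px [0.46993729 0.10185371 0.066     ]
finger tip [0.47366148 0.14960879 0.053     ]
lens [ 0.75189896 -0.21922494  0.1       ] [ 1.14763805 -0.39079189 -0.92815208]
foot [[ 0.8003 -0.2861]
 [ 0.7044 -0.2861]
 [ 0.6978 -0.2004]
 [ 0.7976 -0.1987]] [[-9.58856994e-02 -6.32387147e-06]
 [-6.59447183e-03  8.57133227e-02]
 [ 9.98378846e-02  1.77088163e-03]]
face normal [0.92368284 0.11209733 0.36639351] 91 [0.73628409 0.05457325 0.1472009 ]
key [ 0.40955763 -0.20831401  0.12851036] [0.2966493  0.95498649] [251.87719298 351.85964912]
[ 0.40951399 -0.20824203  0.129     ]
key
jig
[[-0.     0.949  0.315  0.082]
 [ 1.     0.     0.     0.   ]
 [ 0.     0.315 -0.949 -0.143]
 [ 0.     0.     0.     1.   ]] 64.46380414723677
```

```bash
python3 - <<'E'
from h import *
s=load('top0'); C=cloud(s)
k=lambda u,v:(235+(u-396)/4.4-.4,120+v/4.4-.4)
print('lens',px(s,*k(505,103),.1),px(s,*k(505,103)))
F=np.array([px(s,*k(u,v),.01)[:2] for u,v in((572,85),(578,205),(465,215),(458,90))]);print('foot',F.round(4),np.diff(F,axis=0))
v,u=np.mgrid[133:151,253:268]; Q=C[133:151,253:268].reshape(-1,3); Q=Q[(Q[:,2]>.07)&(Q[:,2]<.13)]
for _ in range(5):
    m=np.median(Q,0) if _==0 else Q.mean(0); n=np.linalg.svd(Q-m)[2][2]; n*=np.sign(n[2]); Q=Q[abs((Q-m)@n)<.006]
print('face normal',n,len(Q),m)
for y in(-.15,-.18,-.21,-.24,-.27):
    m=(abs(C[...,1]-y)<.008)&(C[...,2]>.07)&(C[...,0]>.43)&(C[...,0]<.6)&(C[...,2]<.2); print(y,C[m][:,0].min(),C[m][:,2].max())
print(delta([.4095,-.208,.24],(R.from_euler('z',1.27)*R.from_euler('x',np.pi)).as_matrix()))
E
```

```text
lens [0.75638348 0.06221531 0.1       ] [0.75566535 0.06206411 0.10184674]
foot [[0.8052 0.018 ]
 [0.7089 0.0139]
 [0.7023 0.0999]
 [0.8025 0.1058]] [[-0.09626409 -0.00401585]
 [-0.00661678  0.08594567]
 [ 0.10023177  0.00596013]]
face normal [-0.2613566  -0.08459721  0.96152797] 187 [0.76263955 0.0605278  0.09982404]
-0.15 0.48341238135855824 0.10118033096799461
-0.18 0.4779930842222727 0.10132766758082323
-0.21 0.47101259939783513 0.10167402024920702
-0.24 0.46364842577822585 0.1018993936828616
-0.27 0.4575666052054582 0.10200311513745608
(array([-1.500e-03, -6.000e-04, -8.282e-01]), array([ 281.3, -286.3,   -9.1]))
```

Call:
step_arm(
  increments=[
    [0,0,-0.828,281,-286,-9,0.5],
    [0,0,-0.828,281,-286,-9,0.5],
    [0,0,-0.828,281,-286,-9,0.5],
    [0,0,-0.828,281,-286,-9,0.5],
    [0,0,-0.828,281,-286,-9,0.5],
    [0,0,-0.828,281,-286,-9,0.5],
    [0,0,-0.828,281,-286,-9,0.5],
    [0,0,-0.828,281,-286,-9,0.5],
    [0,0,-0.828,281,-286,-9,0.5],
    [0,0,-0.828,281,-286,-9,0.5],
    [0,0,-0.828,281,-286,-9,0.5],
    [0,0,-0.828,281,-286,-9,0.5],
  ],
)

```text
time_s: 1.35
eef_pos: [0.4087, -0.21, 0.2397]
orientation: [-3.14, -0.001, 1.267]
wrist_force: [0.2, -0.2, -0.2]
gripper_width: 0.0428
```

```bash
python3 - <<'E'
from h import *
s=snap('wrist','w1'); o=arm.get_obs(); print(o['time_s'],o['joint_positions'].round(3),o['eef_pos'],o['orientation'],o['gripper_width'])
C=cloud(s); f=s['frame'].astype(int); r,g,b=f[...,0],f[...,1],f[...,2]
def rect(m,n):
    P=C[m]; q=cv2.minAreaRect((P[:,:2]*1000).astype(np.float32)); print(n,len(P),np.percentile(P[:,2],[5,50,95]).round(3),q)
B=(b>r+50)&(b>g+30)&(C[...,2]>.12)&(C[...,2]<.14)
rect(B,'grip top')
rect((C[...,2]>.061)&(C[...,2]<.066)&(C[...,0]<.462)&(abs(C[...,1]+.208)<.07)&(r<120),'stand top')
E
```

```text
1.4 [ 1.152  0.187 -0.809  1.989  0.156  1.03  -0.033] [ 0.40876424 -0.20988416  0.23968537] [-3.14012806e+00 -1.32026221e-03  1.26688922e+00] 0.042924076316929335
grip top 487 [0.128 0.13  0.131] ((411.96728515625, -209.71542358398438), (38.288909912109375, 10.531397819519043), 72.31268310546875)
stand top 1837 [0.063 0.065 0.066] ((374.5377502441406, -209.346435546875), (96.17936706542969, 194.42262268066406), 77.36174011230469)
```

View pics/w1.png

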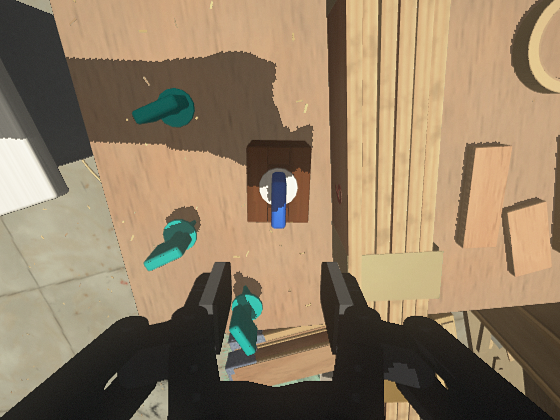

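The wrist picture shows the blue grip centred near (279,200) over the dark stand, aligned with the tool's x and between the jaws at columns 217–335. The boards start at column 335. The measured grip top is (0.412, -0.210, 0.129), which fits the expected height.

```bash
python3 - <<'E'
from h import *
print(delta([.411,-.2093,.089],(R.from_euler('z',1.263)*R.from_euler('x',np.pi)).as_matrix()))
E
```

```text
(array([-0.0015, -0.0013,  0.0039]), array([  1. ,   2.2, 150.7]))
```

Call:
step_arm(
  increments=[
    [0,0,0.004,1,2,40,0.5],
    [0,0,0.004,1,2,80,0.5],
    [0,0,0.004,1,2,115,0.5],
    [0,0,0.004,1,2,140,0.5],
    [0,0,0.004,1,2,150.5,0.5],
    [0,0,0.004,1,2,150.5,0.5],
    [0,0,0.004,1,2,150.5,0],
    [0,0,0.004,1,2,150.5,0],
    [0,0,0.004,1,2,150.5,0],
    [0,0,0.004,1,2,150.5,0],
    [0,0,0.004,1,2,150.5,0],
    [0,0,0.004,1,2,150.5,0],
  ],
)

```text
time_s: 2.6
eef_pos: [0.412, -0.2101, 0.0905]
orientation: [3.14, 0.0, 1.263]
wrist_force: [-1.2, 0.1, 7.1]
gripper_width: 0.0113
```

```bash
python3 - <<'E'
from h import *
print(delta([.412,-.210,.25],tool()[:3,:3]))
print(delta([.466,.055,.23],(R.from_euler('z',1.465)*R.from_euler('x',np.pi)).as_matrix()))
E
```

```text
(array([0., 0., 0.]), array([ 1.000e-01,  2.000e-01, -1.595e+02]))
(array([ 1.200e-03,  1.000e-04, -2.023e-01]), array([ 269. ,  -28.7, -139.5]))
```

Call:
step_arm(
  increments=[
    [0,0,0,0,0,-20,0],
    [0,0,0,0,0,-50,0],
    [0,0,0,0,0,-95,0],
    [0,0,0,0,0,-140,0],
    [0,0,-0.02,30,-3,-155,0],
    [0,0,-0.06,75,-8,-155,0],
    [0,0,-0.1,120,-13,-155,0],
    [0,0,-0.14,165,-18,-150,0],
    [0,0,-0.18,210,-23,-145,0],
    [0,0,-0.2,250,-27,-140,0],
    [0,0,-0.202,269,-29,-140,0],
    [0,0,-0.202,269,-29,-140,0],
    [0,0,-0.202,269,-29,-140,0],
  ],
)

```text
time_s: 3.9
eef_pos: [0.4654, 0.055, 0.2305]
orientation: [3.141, 0.001, 1.466]
wrist_force: [1.0, -0.4, -1.5]
gripper_width: 0.0114
```

```bash
python3 - <<'E'
from h import *
s=snap('wrist','w2'); o=arm.get_obs(); print(o['time_s'],o['joint_positions'].round(3),o['eef_pos'],o['orientation'],o['gripper_width'])
E
```

```text
3.95 [ 0.705  0.27  -1.003  1.978  0.267  1.031 -0.527] [0.46540583 0.05407518 0.23039233] [3.14079211e+00 1.35127640e-03 1.46405735e+00] 0.011415970902833274
```

View pics/w2.png

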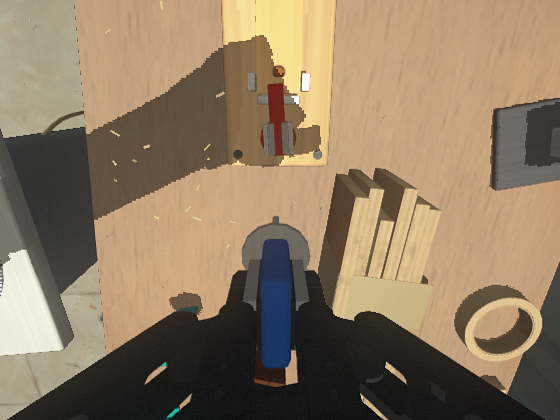

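The held key hangs straight down the middle (column 276). The hold-down head is at about (279,138), with the red finger running up to (276,85). I'll enlarge that area.

```bash
python3 - <<'E'
from h import *
s=load('w2'); C=cloud(s); f=s['frame'].astype(int); r,g,b=f[...,0],f[...,1],f[...,2]
im=cv2.resize(s['frame'][60:170,220:340],None,fx=5,fy=5,interpolation=2); cv2.imwrite('pics/c2.png',im[:,:,::-1])
def rect(m,n):
    P=C[m]; q=cv2.minAreaRect((P[:,:2]*1000).astype(np.float32)); print(n,len(P),P.mean(0).round(4),np.percentile(P[:,2],[5,50,95]).round(3),q)
W=np.zeros(r.shape,bool); W[60:170,220:340]=1
rect(W&(C[...,2]>.0635)&(C[...,2]<.075),'headtop')
m=W&(r>g+60)&(b<60)&(g<60); rect(m,'red')
E
```

```text
headtop 673 [0.4733 0.1018 0.066 ] [0.064 0.066 0.068] ((473.3853759765625, 101.55438232421875), (28.01348114013672, 27.00947380065918), 87.21723937988281)
red 810 [0.4744 0.1228 0.0571] [0.055 0.056 0.058] ((475.37744140625, 117.51194763183594), (62.41351318359375, 31.90673828125), 83.7829818725586)
```

View pics/c2.png

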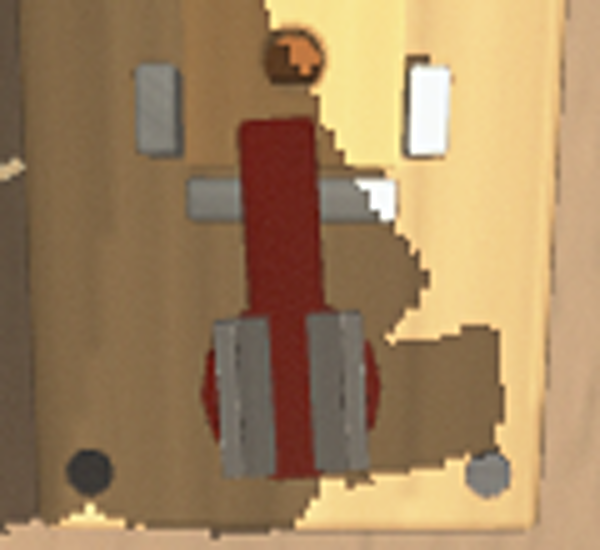

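The crop shows the slot floor's corners at (270,315), (307,315), (277,478) and (313,478), and the finger tip centre at (278,122).

```bash
python3 - <<'E'
from h import *
s=load('w2'); k=lambda u,v:(220+u/5-.4,60+v/5-.4)
c=px(s,*k(291.75,396),.0555); a=px(s,*k(295,478),.0555); b=px(s,*k(288.5,315),.0555); t=px(s,*k(278,122),.056); 
hc=px(s,*k(292,394.5),.067)
print(c,a,b,t,hc); 
for p,q in((a,b),(c,t)): d=(q-p)[:2]; print(np.linalg.norm(d),np.arctan2(-d[0],d[1]))
E
```

```text
[0.47347749 0.10061227 0.0555    ] [0.4725125  0.08523229 0.0555    ] [0.47439488 0.11535068 0.0555    ] [0.47598224 0.14879258 0.056     ] [0.47359192 0.10214179 0.067     ]
0.030177156917800728 -0.062418039122384784
0.04824537408513347 -0.05194022981290679
```

```bash
python3 - <<'E'
from h import *
Rm=(R.from_euler('z',1.516)*R.from_euler('x',np.pi)).as_matrix()
for z in(.145,.114): print(delta([.4734,.1013,z],Rm))
E
```

```text
(array([ 0.0008,  0.0014, -0.0519]), array([47.9,  2.8, 85.3]))
(array([ 0.0008,  0.0014, -0.0519]), array([ 48. ,   2.8, 116.3]))
```

Call:
step_arm(
  increments=[
    [0.001,0.001,-0.052,30,2,20,0],
    [0.001,0.001,-0.052,48,3,50,0],
    [0.001,0.001,-0.052,48,3,80,0],
    [0.001,0.001,-0.052,48,3,85,0],
    [0.001,0.001,-0.052,48,3,85,0],
    [0.001,0.001,-0.052,48,3,92,0],
    [0.001,0.001,-0.052,48,3,98,0],
    [0.001,0.001,-0.052,48,3,104,0],
    [0.001,0.001,-0.052,48,3,109,0],
    [0.001,0.001,-0.052,48,3,113,0],
    [0.001,0.001,-0.052,48,3,113,0],
  ],
)

```text
time_s: 5.05
eef_pos: [0.4732, 0.1013, 0.1168]
orientation: [-3.14, 0.0, 1.516]
wrist_force: [-0.2, 0.3, -1.6]
gripper_width: 0.0114
```

Call:
step_arm(
  increments=[
    [0,0,0,0,0,2,0],
    [0,0,0,0,0,3.5,0],
    [0,0,0,0,0,3.5,0],
    [0,0,0.1,0,0,3.5,0],
    [0,0,0.2,0,0,3.5,0],
    [0,0,0.3,0,0,3.5,0],
  ],
)

```text
time_s: 5.65
eef_pos: [0.4729, 0.1014, 0.1132]
orientation: [-3.14, 0.001, 1.213]
wrist_force: [-0.3, -0.0, -2.4]
gripper_width: 0.0112
```

```bash
python3 - <<'E'
from h import *
o=arm.get_obs(); print(o['torque'],o['wrist_force'],o['eef_pos'],o['orientation'])
E
```

```text
[0.08529752 0.17524631 0.04731626] [-0.31634692 -0.04851706 -2.39824447] [0.47285757 0.10138896 0.1132308 ] [-3.14006417e+00  8.72172493e-04  1.21250345e+00]
```

Call:
step_arm(
  increments=[
    [0,0,0.1,0,0,0,0],
    [0,0,0.2,0,0,0,0],
    [0,0,0.3,0,0,0,0],
    [0,0,0.4,0,0,0,0],
    [0,0,0.5,0,0,0,0],
    [0,0,0.6,0,0,0,0],
    [0,0,0.7,0,0,0,0],
    [0,0,0.78,0,0,0,0],
    [0,0,0.85,0,0,0,0],
    [0,0,0.85,0,0,0,0],
  ],
)

```text
time_s: 6.65
eef_pos: [0.4726, 0.1014, 0.1132]
orientation: [-3.141, 0.002, 0.362]
wrist_force: [-0.5, -0.1, -1.4]
gripper_width: 0.0114
```

```bash
python3 - <<'E'
from h import *
o=arm.get_obs(); print(o['torque'],o['wrist_force'],o['joint_positions'].round(2))
s=snap('wrist','w3'); t=load('top0'); s2=snap('top','t3')
a=s['frame']; b=cv2.resize(s2['frame'][190:290,180:300],None,fx=3,fy=3)
im=cv2.hconcat([cv2.resize(a,(440,330))[:300],b]); cv2.imwrite('pics/c3.png',im[:,:,::-1])
E
```

```text
[-0.04692615  0.02061445  0.04594607] [-0.54203606 -0.06912358 -1.40055618] [ 0.25  0.41 -0.61  2.05  0.33  0.78 -1.77]
```

View pics/c3.png

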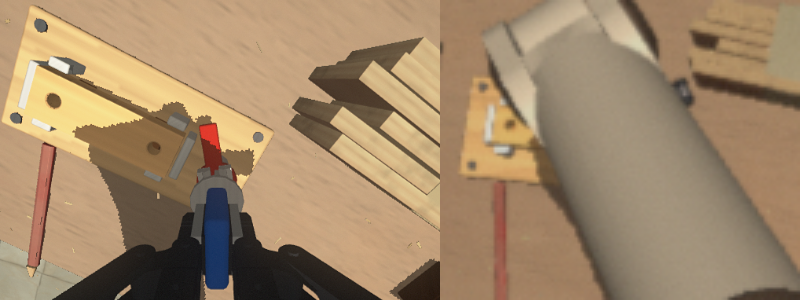

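The picture shows the finger swung well clear of the rail end, with the key still upright in the slot. Next I lift out and return to above the stand.

Call:
step_arm(
  increments=[
    [0,0,0,0,0,-10,0],
    [0,0,0,0,0,-25,0],
    [0,0,0,0,0,-55,0],
    [0,0,0,0,0,-95,0],
    [0,0,0,0,0,-135,0],
    [0,0,0,0,0,-135,0],
  ],
)

```text
time_s: 7.35
eef_pos: [0.4767, 0.1031, 0.2544]
orientation: [3.139, -0.009, 0.366]
wrist_force: [0.5, -0.4, -1.0]
gripper_width: 0.0114
```

```bash
python3 - <<'E'
from h import *
Rm=(R.from_euler('z',1.263)*R.from_euler('x',np.pi)).as_matrix()
print(delta([.412,-.2101,.245],Rm))
o=arm.get_obs(); print(o['wrist_force'],o['gripper_width'])
s2=snap('top','t4')
C=cloud(s2);f=s2['frame'].astype(int); r,g,b=f[...,0],f[...,1],f[...,2]
m=np.zeros(r.shape,bool); m[205:265,225:270]=1; m&=(r>g+80)&(g<90)&(b<90); print('red px',m.sum(), C[m].mean(0) if m.any() else 0)
E
```

```text
(array([ 0.0063, -0.0068, -0.8969]), array([-172.6,  269.2,    8.6]))
[ 0.51958795 -0.3834396  -0.95875095] 0.011437460893295125
red px 0 0
```

Call:
step_arm(
  increments=[
    [0.001,-0.001,-0.09,-17,27,1,0],
    [0.001,-0.001,-0.2,-40,62,2,0],
    [0.002,-0.002,-0.32,-62,97,3,0],
    [0.003,-0.003,-0.44,-84,132,4,0],
    [0.004,-0.004,-0.56,-107,167,5,0],
    [0.005,-0.005,-0.68,-130,202,6,0],
    [0.006,-0.006,-0.8,-152,237,7,0],
    [0.006,-0.007,-0.897,-168,262,8,0],
    [0.006,-0.007,-0.897,-173,269,9,0],
    [0.006,-0.007,-0.897,-173,269,9,0],
    [0.006,-0.007,-0.897,-173,269,9,0],
    [0.006,-0.007,-0.897,-173,269,9,0],
  ],
)

```text
time_s: 8.6
eef_pos: [0.4102, -0.209, 0.2423]
orientation: [-3.138, 0.002, 1.265]
wrist_force: [-0.6, 0.3, -0.4]
gripper_width: 0.0114
```

```bash
python3 - <<'E'
from h import *
Rm=(R.from_euler('z',1.263)*R.from_euler('x',np.pi)).as_matrix()
print(delta([.412,-.2101,.125],Rm),delta([.412,-.2101,.0905],Rm))
s2=load('top0'); s=snap('top','t5')
C=cloud(s);f=s['frame'].astype(int); r,g,b=f[...,0],f[...,1],f[...,2]
m=np.zeros(r.shape,bool); m[205:265,225:270]=1; m&=(r>g+80)&(g<90)&(b<90); P=C[m]; print('red px',m.sum(), P.mean(0), P.min(0),P.max(0))
d=(P[P[:,0].argsort()[-6:]].mean(0)-[.4715,.1018,0])[:2]; print('finger yaw',np.arctan2(-d[0],d[1])+.105)
w=snap('wrist','w5'); cv2.imwrite('pics/c5.png',w['frame'][:,:,::-1])
E
```

```text
(array([-0.0036,  0.0016,  0.0018]), array([ -0.3,   2.5, 117.3])) (array([-0.0036,  0.0016,  0.0018]), array([ -0.2,   2.6, 151.8]))
red px 58 [0.48912368 0.11276583 0.05530371] [0.45611269 0.09472943 0.05093122] [0.51372655 0.12643805 0.06022618]
finger yaw -0.999902691951563
```

View pics/c5.png

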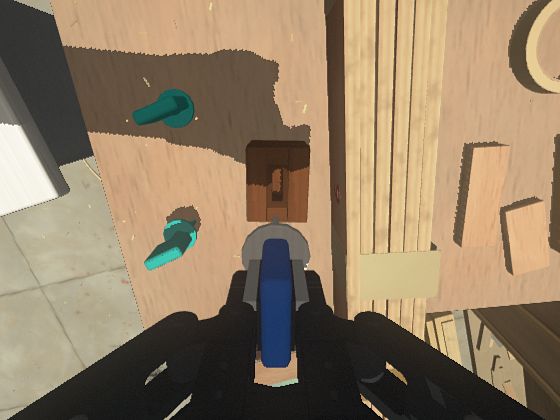

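The top view puts the finger at about -1.0 rad. In the picture the key is held as before (blade at column 276) and the pocket is at (278,183), lined up. I'll lower it.

Call:
step_arm(
  increments=[
    [-0.004,0.002,0.002,0,2.5,40,0],
    [-0.004,0.002,0.002,0,2.5,80,0],
    [-0.004,0.002,0.002,0,2.5,105,0],
    [-0.004,0.002,0.002,0,2.5,115,0],
    [-0.004,0.002,0.002,0,2.5,122,0],
    [-0.004,0.002,0.002,0,2.5,130,0],
    [-0.004,0.002,0.002,0,2.5,138,0],
    [-0.004,0.002,0.002,0,2.5,145,0],
    [-0.004,0.002,0.002,0,2.5,150,0],
    [-0.004,0.002,0.002,0,2.5,151,0],
    [-0.004,0.002,0.002,0,2.5,151,0],
  ],
)

```text
time_s: 9.8
eef_pos: [0.4121, -0.2103, 0.0914]
orientation: [3.141, -0.0, 1.263]
wrist_force: [0.3, 0.1, -1.2]
gripper_width: 0.0109
```

Call:
step_arm(
  increments=[
    [0,0,0,0,0,0.5,0.5],
    [0,0,0,0,0,0.5,0.5],
    [0,0,0,0,0,0.5,0.5],
    [0,0,0,0,0,0,0.5],
    [0,0,0,0,0,-30,0.5],
    [0,0,0,0,0,-75,0.5],
    [0,0,0,0,0,-120,0.5],
    [0,0,0,0,0,-151,0.5],
    [0,0,0,0,0,-151,0.5],
    [0,0,0,0,0,-151,0.5],
  ],
)

```text
time_s: 10.8
eef_pos: [0.4122, -0.2106, 0.243]
orientation: [3.139, 0.001, 1.263]
wrist_force: [-0.4, -0.4, -0.7]
gripper_width: 0.0425
```

```bash
python3 - <<'E'
from h import *
s=snap('wrist','w6'); C=cloud(s); f=s['frame'].astype(int); r,g,b=f[...,0],f[...,1],f[...,2]
B=(b>r+50)&(b>g+30)&(C[...,2]>.12)&(C[...,2]<.14)
P=C[B]; print(P[:,2].max(),P[:,2].mean(),cv2.minAreaRect((P[:,:2]*1000).astype(np.float32)))
B=(b>r+50)&(b>g+30); P=C[B];print(np.percentile(P[:,2],[1,99]))
# rail above pose: yaw -0.105+pi/2; rail centre
for z in (.25,):
  print(delta([.4815,.150,z],(R.from_euler('z',1.466)*R.from_euler('x',np.pi)).as_matrix()))
print(arm.get_obs()['eef_pos'])
E
```

```text
0.13131078661091317 0.12952270873525576 ((413.3314514160156, -210.2666778564453), (37.57343673706055, 10.572908401489258), 71.91338348388672)
[0.12755846 0.13109434]
(array([-0.000e+00,  2.000e-04, -2.033e-01]), array([364.5, -42.4,  -8.2]))
[ 0.41139641 -0.2101976   0.24188318]
```

```bash
python3 - <<'E'
from h import *
print(delta([.4835,.2007,.24],(R.from_euler('z',1.466)*R.from_euler('x',np.pi)).as_matrix()))
E
```

```text
(array([-0.000e+00,  2.000e-04, -2.033e-01]), array([413.4, -55.9,   1.8]))
```

Call:
step_arm(
  increments=[
    [0,0,-0.02,35,-5,0,1],
    [0,0,-0.04,80,-11,0,1],
    [0,0,-0.06,125,-17,0,1],
    [0,0,-0.08,170,-23,0,1],
    [0,0,-0.1,215,-29,0,1],
    [0,0,-0.12,260,-35,0,1],
    [0,0,-0.14,305,-41,0,1],
    [0,0,-0.17,350,-47,0,1],
    [0,0,-0.203,390,-53,2,1],
    [0,0,-0.203,413,-56,2,1],
    [0,0,-0.203,413,-56,2,1],
    [0,0,-0.203,413,-56,2,1],
  ],
)

```text
time_s: 12.05
eef_pos: [0.482, 0.2003, 0.238]
orientation: [-3.138, 0.001, 1.467]
wrist_force: [0.1, -0.8, 0.2]
gripper_width: 0.0854
```

```bash
python3 - <<'E'
from h import *
s=snap('wrist','w7'); o=arm.get_obs(); print(o['joint_positions'].round(2),o['eef_pos'],o['orientation'])
C=cloud(s)
m=(abs(C[...,2]-.048)<.0025)&(abs(C[...,0]-.483)<.05)&(abs(C[...,1]-.2)<.08); n,l,st,ce=cv2.connectedComponentsWithStats(m.astype(np.uint8)); i=st[1:,4].argmax()+1
P=C[l==i]; print(len(P),P.mean(0),cv2.minAreaRect((P[:,:2]*1000).astype(np.float32)))
E
```

```text
[ 0.25  0.34 -0.84  1.85  0.28  1.08 -0.8 ] [0.48239114 0.19924194 0.23823173] [-3.13868683e+00  1.68463439e-03  1.46551899e+00]
4285 [0.48462177 0.20428071 0.04872962] ((484.2422180175781, 200.89572143554688), (119.85957336425781, 39.9911994934082), 83.66633605957031)
```

View pics/w7.png

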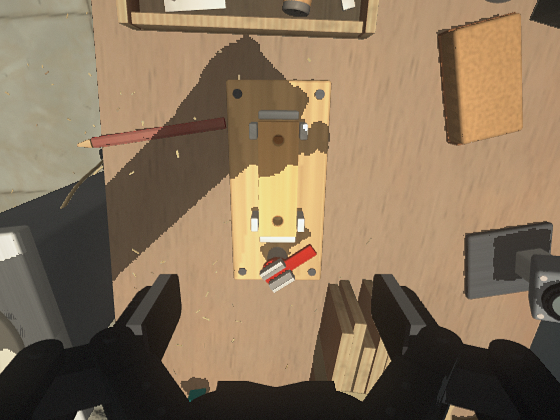

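The rail lies at (0.484, 0.201) with yaw -0.110 and measures 120 x 40 mm, as it should. In the picture its middle is at (278,180). The finger at (300,262) is clear, and the pencil tip at (225,125) is off the gripper's path.

```bash
python3 - <<'E'
from h import *
print(delta([.4842,.2009,.022],(R.from_euler('z',1.4605)*R.from_euler('x',np.pi)).as_matrix()))
E
```

```text
(array([-0.0029,  0.0017,  0.005 ]), array([  2.2,   2.3, 216.2]))
```

Call:
step_arm(
  increments=[
    [-0.003,0.002,0.005,2,2.3,45,1],
    [-0.003,0.002,0.005,2,2.3,90,1],
    [-0.003,0.002,0.005,2,2.3,135,1],
    [-0.003,0.002,0.005,2,2.3,175,1],
    [-0.003,0.002,0.005,2,2.3,200,1],
    [-0.003,0.002,0.005,2,2.3,212,1],
    [-0.003,0.002,0.005,2,2.3,216,1],
    [-0.003,0.002,0.005,2,2.3,216,0],
    [-0.003,0.002,0.005,2,2.3,216,0],
    [-0.003,0.002,0.005,2,2.3,216,0],
    [-0.003,0.002,0.005,2,2.3,216,0],
    [-0.003,0.002,0.005,2,2.3,216,0],
  ],
)

```text
time_s: 13.3
eef_pos: [0.4851, 0.2009, 0.0238]
orientation: [3.139, -0.001, 1.46]
wrist_force: [-2.1, -0.7, 6.5]
gripper_width: 0.0387
```

Call:
step_arm(
  increments=[
    [0,0,0,0,0,0,0],
    [0,0,0,0,0,-10,0],
    [0,0,0,0,0,-30,0],
    [0,0,0,0,0,-70,0],
    [0,0,0,0,0,-115,0],
    [0,0,0,0,0,-160,0],
    [0,0,0,0,0,-205,0],
    [0,0,0,0,0,-240,0],
    [0,0,0,0,0,-250,0],
    [0,0,0,0,0,-250,0],
    [0,0,0,0,0,-250,0],
  ],
)

```text
time_s: 14.4
eef_pos: [0.4838, 0.2002, 0.2727]
orientation: [3.141, 0.001, 1.46]
wrist_force: [0.4, -0.7, -0.2]
gripper_width: 0.0388
```

```bash
cat > tgt.py <<'E'
from h import *
def target(lens=(.7585,.0615,.1),yaw=.06,off=.0152):
    A=R.from_euler('z',yaw).as_matrix(); zc=A@[-.5,0,3**.5/2]; yc=A@[0,1,0]
    v=np.array(lens)+.16*zc; Rm=np.stack([yc,np.cross(-zc,yc),-zc],1); return v-off*zc,Rm
E
python3 - <<'E'
from tgt import *
p,Rm=target(); print(p,Rm.round(2)); print(delta(p,Rm))
E
```

```text
[0.68623028 0.05715861 0.22540048] [[-0.06  0.86  0.5 ]
 [ 1.    0.05  0.03]
 [ 0.    0.5  -0.87]]
(array([-0.5214,  0.0453, -0.1665]), array([-119.8,  216.9,   47.6]))
```

Call:
step_arm(
  increments=[
    [-0.05,0.004,-0.016,-12,22,0,0],
    [-0.1,0.009,-0.033,-24,43,0,0],
    [-0.16,0.013,-0.05,-36,65,4,0],
    [-0.21,0.018,-0.067,-48,87,9,0],
    [-0.26,0.023,-0.083,-60,108,14,0],
    [-0.31,0.027,-0.1,-72,130,20,0],
    [-0.365,0.032,-0.117,-84,152,26,0],
    [-0.417,0.036,-0.133,-96,174,33,0],
    [-0.47,0.041,-0.15,-108,195,40,0],
    [-0.5,0.043,-0.16,-115,209,45,0],
    [-0.521,0.045,-0.1665,-120,217,47.6,0],
    [-0.521,0.045,-0.1665,-120,217,47.6,0],
    [-0.521,0.045,-0.1665,-120,217,47.6,0],
    [-0.521,0.045,-0.1665,-120,217,47.6,0],
  ],
)

```text
time_s: 15.8
eef_pos: [0.6856, 0.058, 0.2248]
orientation: [2.62, -0.0, 1.632]
wrist_force: [0.1, 0.2, -0.6]
gripper_width: 0.0391
```

```bash
python3 - <<'E'
from tgt import *
o=arm.get_obs(); print(o['time_s'],o['joint_positions'].round(2),o['gripper_width'])
p,Rm=target(); print(delta(p,Rm))
w=snap('wrist','w8'); t=snap('top','t8'); s=snap('side','s8')
im=np.zeros((600,800,3),np.uint8); im[:300,:400]=cv2.resize(w['frame'],(400,300)); im[:300,400:]=cv2.resize(t['frame'][110:260,180:380],(400,300)); im[300:]=cv2.resize(s['frame'][170:320,200:400],(400,300)).repeat(1,0) if 0 else 0
im[300:,:400]=cv2.resize(s['frame'][150:300,220:420],(400,300)); im[300:,400:]=cv2.resize(s['frame'][180:255,300:400],(400,300))
cv2.imwrite('pics/c8.png',im[:,:,::-1])
E
```

```text
15.8 [ 0.43  0.36 -0.68  1.95  0.66  0.46 -0.63] 0.03905689175448717
(array([-0.0018, -0.0009,  0.0007]), array([-0.8,  0.8, -0.3]))
```

View pics/c8.png

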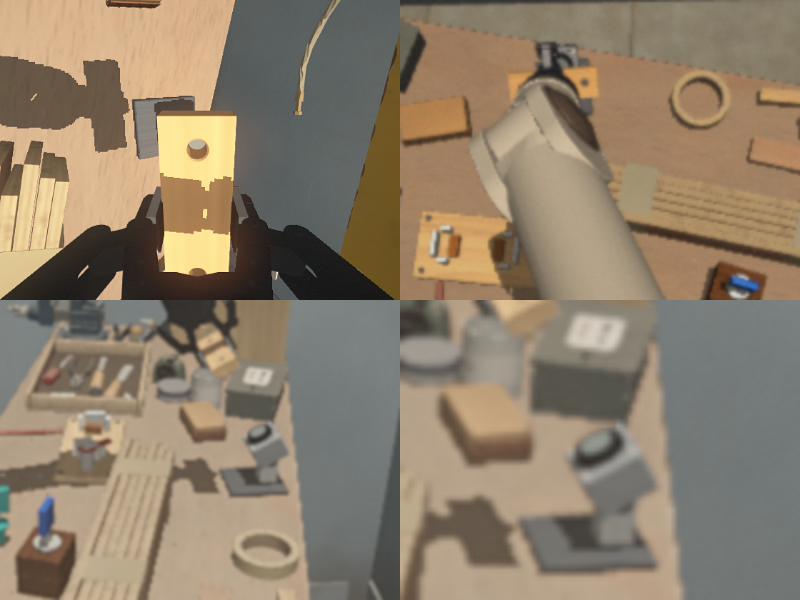

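The rail is held squarely between the jaws and clear of everything. The key stands in its stand and the finger is swung away. In the side crop the lens is at (596,445). Next I cross-check the lens position, the lens normal and the rail pose.

```bash
python3 - <<'E'
from tgt import *
s=load('s8'); C=cloud(s); u,v=300+196/4-.4,180+145/4-.4
print('lens side',px(s,u,v,.1),px(s,u,v))
def plane(Q,n=6,t=.005):
    m=np.median(Q,0)
    for _ in range(n):
        a=np.linalg.svd(Q-m)[2][2]; Q=Q[abs((Q-m)@a)<t]; m=Q.mean(0)
    return a*np.sign(a[2]),m,len(Q)
vv,uu=np.mgrid[:420,:560]; M=(((uu-u)/9)**2+((vv-v)/7)**2<1)&(C[...,2]>.07); print('lens plane',plane(C[M]))
w=load('w8'); W=cloud(w); vv,uu=np.mgrid[:420,:560]; M=(uu>230)&(uu<325)&(vv>165)&(vv<375)&(w['z_map']>0)
n,m,k=plane(W[M],t=.004); print('rail top normal',n,m,k); p,Rm=target(); print('cam z',-Rm[:,2])
Q=W[M]; Q=Q[abs((Q-m)@n)<.004]; L=(Q-p)@Rm*1000; print('rail top in target tool axes',L.min(0),L.max(0),cv2.minAreaRect(L[:,:2].astype(np.float32)))
# foot yaw from the first top view
t=load('top0');D=cloud(t);
E
```

```text
lens side [0.75406911 0.05332563 0.1       ] [0.75456364 0.05535012 0.09899355]
lens plane (array([-0.41615216, -0.19721278,  0.88765111]), array([0.75689325, 0.05318182, 0.09740525]), 89)
rail top normal [0.77647715 0.08520479 0.62435838] [0.68443171 0.05988063 0.23624379] 4009
cam z [-0.49910027 -0.029982    0.8660254 ]
rail top in target tool axes [-910.56858172   -4.22110901  -26.21943733] [ 59.4509401  183.70202524 952.23182227] ((-424.4281921386719, 92.69500732421875), (31.836532592773438, 986.4583129882812), 78.82893371582031)
```

```bash
python3 - <<'E'
from tgt import *
w=load('w8'); W=cloud(w); p,Rm=target(); L=(W-p)@Rm*1000
m=(abs(L[...,2]+24.2)<5)&(abs(L[...,0])<70)&(abs(L[...,1])<30); Q=L[m]
c=np.linalg.lstsq(np.c_[Q[:,:2],np.ones(len(Q))],Q[:,2],rcond=None)[0]; print(len(Q),'tilt x,y, height',c,'x',Q[:,0].max()); 
for a in (15,30,45): q=Q[abs(Q[:,0]-a)<4]; print(a,q[:,1].min(),q[:,1].max(),q[:,2].mean())
print(delta(*target((.757,.059,.1))))
# yaw by foot edges, both views
C=cloud(load('s8'))
E
```

```text
22185 tilt x,y, height [ 2.07116856e-03  2.98283393e-03 -2.41069080e+01] x 60.91412335928033
15 -25.84236555539121 26.468077185279363 -24.182375579766703
30 -20.008899791355653 20.224929910313886 -24.099850664882144
45 -20.091093899519404 20.15801371554863 -24.04322645040408
(array([-0.0002, -0.0003,  0.0007]), array([-2.9, -1.6, -0.6]))
```

Call:
step_arm(
  increments=[
    [0,0,0,-2.5,-1.5,-0.5,0],
    [0,0,0,-2.5,-1.5,-0.5,0],
    [0,0,0,-2.5,-1.5,-0.5,0],
    [0,0,0,-2.5,-1.5,-0.5,0],
    [0,0,0,-2.5,-1.5,-0.5,0],
  ],
)

```text
time_s: 16.45
eef_pos: [0.6848, 0.0551, 0.2254]
orientation: [2.618, 0.0, 1.632]
wrist_force: [-0.8, -0.6, -0.4]
gripper_width: 0.0389
```

```bash
python3 - <<'E'
from tgt import *
o=arm.get_obs(); print(o['time_s'],np.abs(o['qd']).max(),delta(*target((.757,.059,.1))),o['gripper_width'])
print(arm.close_job())
E
```

```text
16.45 0.002547973666153784 (array([-0.0002, -0.0003,  0.0007]), array([-0.4, -0.1, -0.1])) 0.038864184125145605
the job is handed in; nothing more can be done
None
```

The job is done and handed in at 16.5 s, with the gripper still holding the rail at the view point; no verdict was reported.

- **Hold-down:** turned with the blue key to about -1.0 rad, measured in the top view, past the required 0.8.
- **Key:** put back in its stand and let go. A wrist look after release showed the grip top at 0.13 m and about 1–2 mm from where it started sideways.
- **Rail:** held square in the gripper, less than 0.01 rad off in tilt. The arm was at rest, within 0.5 mm of its target pose.
- **Bystanders:** they looked undisturbed in the pictures, but I did not measure them.

**Disagreements:**
- **Lens position:** the top and side views differed by about 8 mm, mostly in y. I aimed at a point between them, which keeps the likely error well inside the 20 mm limit.
- **Lens tilt and heading:** the depth fits of the lens face were too noisy to use. I took the 30 degree tilt from the task and the camera's heading (about 0.06 rad) from the edges of its foot.

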